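Rock two door panels on the surface plate; clip the flat one in the routing cradle

TASK

One of these two small sliding-door panels is twisted, and only a flat one can be routed. Lay one of them on the granite surface plate, pull upwards, let go of it and press down in turn on both its corners away from the pull to find out whether it rocks. Then put the twisted panel down across the middle of the two bearers, to be planed later, and clip the flat one into the routing cradle, one end against the sprung stop and the other end down under the lip, bedded flat, both pull upwards; leave the other things on the bench where they are.

Things in the scene. Friction and masses are not known exactly. Their poses are not given: they have to be found in the camera images.
- door_1_mid (a point): Sliding-door panel 1, loose, reddish-brown hardwood, 150 x 58 x 18 mm, about 0.13 kg, with a round brass pull (27 mm, 1 mm proud) in its top face; either the flat or the twisted one: they look alike. The point is its centre, 9 mm above its underside; x along the length towards the pull (centred at x = +48 mm), y across, z up. Grasp it across the 58 mm at the middle.
- door_2_mid (a point): Sliding-door panel 2, loose, reddish-brown hardwood, 150 x 58 x 18 mm, about 0.13 kg, with a round brass pull (27 mm, 1 mm proud) in its top face; either the flat or the twisted one: they look alike. The point is its centre, 9 mm above its underside; x along the length towards the pull (centred at x = +48 mm), y across, z up. Grasp it across the 58 mm at the middle.
- door_1_left (a point): Point to press on, on top of panel 1: left corner (seen from the pull) of the end away from it, 9 mm in from both edges (panel x = -66, y = -20 mm). The panels are heavier at the pull end: on a level surface the twisted one always settles on it with one of its two other corners, left or right, about 6 mm up (panel leaning about 0.06 rad).
- door_1_right (a point): As the left point, at the right corner of the end away from the pull of panel 1 (panel x = -66, y = +20 mm). Pressed with 1 to 5 N on its raised corner, the twisted panel tips over there by about 0.11 rad (the point sinks 4 to 5 mm) and falls back when let go; the flat one does not move.
- door_2_left (a point): Point to press on, on top of panel 2: left corner (seen from the pull) of the end away from it, 9 mm in from both edges (panel x = -66, y = -20 mm). The panels are heavier at the pull end: on a level surface the twisted one always settles on it with one of its two other corners, left or right, about 6 mm up (panel leaning about 0.06 rad).
- door_2_right (a point): As the left point, at the right corner of the end away from the pull of panel 2 (panel x = -66, y = +20 mm). Pressed with 1 to 5 N on its raised corner, the twisted panel tips over there by about 0.11 rad (the point sinks 4 to 5 mm) and falls back when let go; the flat one does not move.
- plate_top (a point): Centre of the top of the dark grey granite surface plate, fixed, 140 mm (its x) x 190 mm (its y), top 50 mm above the worktop, level and flat.
- cradle_seat (a point): Middle of the bed of the routing cradle (fixed; plywood base 238 x 92 x 12 mm), where the middle of the panel's underside belongs, either way round; x runs lengthways from lip to sprung stop, z up. The bed is a strip 36 mm wide, 26 mm above the worktop; fingers fit down beside it to 14 mm. Side cheeks 66 mm apart near both ends (|x| over 53 mm), 12 mm above the bed.
- cradle_lip (a point): Middle of the edge of the aluminium lip at the cradle's -x end (seat frame x = -70 mm, lip 20 to 28 mm above the bed). It overhangs by 5 mm the dark fixed stop under it (face at x = -75 mm). The panel's end is let down past the lip, held against the spring, and then goes under it against the stop.
- sprung_stop (a joint): How far the red sprung stop at the cradle's +x end (pad 44 mm wide, 3 to 26 mm above the bed) is pushed outwards, m: 0 at rest (face at seat frame x = 66 mm), 0.009 with a panel seated, 0.014 or more to pass the lip, 0.024 at most. Spring 2 N at rest, 5 N seated, 10 N at the limit.
- bearers_top (a point): Two pale square bearers, fixed, each 22 x 100 x 22 mm high, parallel, their centre lines at x = -45 and +45 mm, running along y. The point is midway between them at the height of their tops (22 mm); a panel lies across both with its length along x, either way round.
- glue_bottle_mid (a point): White glue bottle with an orange nozzle, loose, 63 mm across, 189 mm tall; the point is on its axis 90 mm up.
- tin_wax_mid (a point): Round wax tin, loose, 70 mm across, 50 mm tall; the point is its centre.
- masking_tape_mid (a point): Roll of masking tape lying flat, loose, 109 mm across, 24 mm high; the point is its centre.
- sanding_block_mid (a point): Brown sanding block, loose, 67 x 111 x 36 mm; the point is its centre.
- tape_measure_mid (a point): Yellow tape measure, loose, 42 x 117 x 70 mm; the point is about its centre.

How it is judged:
By the outcome, as a careful person would: the job done as asked, in the order asked, and still so for the second after the job is handed in, with the robot touching nothing.
It also fails if it takes over 72 s, if anything falls off the work surface, if the arm or the gripper's body presses on something with over 40 N, if the wrist force passes 120 N, or if a joint passes its speed limit or range.

ROBOT

A 6-joint arm with a two-finger parallel gripper is mounted at the origin on a cart in front of the work surface, level with it; the furniture and walls round the work are solid. World frame = base frame: x ahead of the robot, y to its left, z up, the work surface at z = 0. Lengths are in m, angles in rad, forces in N, time in s.
With the tool pointing down it reaches from about 0.35 to 0.85 m from the base axis. Payload 8.1 kg.
Tool frame: the origin (TCP) lies at the centre of the arm's flange, where the gripper is bolted on; the fingertips stand 173 mm ahead of it and the grasp point (between the pads) lies 155 mm ahead of it; z points along the fingers, y is the line along which they close (so a half turn about z gives the same grasp; the last joint's range is limited). The gripper opens to 85 mm and grips with 20 to 120 N. Pads are 22 mm wide; open, the fingers measure 114 mm over their backs; the gripper's body (76 mm by 85 mm) begins 54 mm behind the grasp point. The pads swing forward as they close: fully open they stand 13 mm farther back than shut.
Start: joints at [-1.2, 0.13, 1.488, -0, 1.523, -0.085], TCP at [0.264, -0.539, 0.405] pointing down, gripper open.
Joint ranges: [-2.96, 2.96], [-0.89, 2.26], [0.02, 2.5], [-1.34, 4.48], [0, 2.73], [-2.66, 2.66]. Speed limits (rad/s): [2.39, 2.39, 2.79, 3.14, 3.14, 3.14].

INTERFACE

Orientations are given as a unit quaternion [w, x, y, z].
In Python, from bench import manip, vision, job gives the robot as it stands. The module is installed in compiled form; this text tells all that it offers.
- The arm moves only by the shell command python3 -m handwheel 'ROWS' [FORCE]. ROWS is JSON, a list of rows, each an object with "offset": the shift along the world's x, y, z in m, a list of three; "turn": the turn about the world's z in degrees; "claw": the closure, from 0 (fully open) to 1 (shut). A call has 1 to 12 rows; each row shifts and turns the commanded pose from where the row before left it; what a row does not reach is not made up. A row lasts 1/12 s, in which the tool goes at most 41.7 mm and 7.16 degrees, less where a joint would pass 70% of its speed; a pose out of reach is approached as far as the arm can. A call is refused whole if a number of a shift passes 0.0417 or a number of a turn 7.16, either way. A call with a gripper value outside its range is refused whole. The fingers move at their own pace and stop on an object; FORCE is the grip in N (left out, the last holds). Time passes only in rows, so rows that do not move let the fingers close. It gives the time, the measured TCP pose, the force and the opening at its end, in the units of the state.
- manip.sense(): the state, without advancing time (a new reading comes with each control period).
- vision.snapshot(name): name is "scene" or "top" or "wrist"; returns the picture (480x640x3 uint8, blue, green, red); there is no depth.
- vision.camera_info(name): a dict with "mtx" (3x3 intrinsics, pixels), "extrinsics" (4x4, takes a point from world to camera coordinates); the wrist camera has in their place "T_tool_cam" (4x4, takes a point from camera to tool coordinates, whose origin is the TCP and whose axes are the flange's). Camera axes: x right, y up, looking along -z (the intrinsics and any distortion apply to the point x, -y, -z); pixel columns grow to the right and rows downward; lengths in m; the calibration is good to about 2 mm. A picture is of the moment at which its call begins: read the wrist's pose just before it. camera_info takes no time and is no camera call.
- job.finish_job(): hands the job in, once; it reports no verdict.
The state is a dict: "time_s": time; "q": joint angles; "qvel": joint speeds; "effort": joint torques, N m; "position": TCP position; "eef_rot": TCP orientation; "force": force on the tool from outside, world axes, zero at the start; "wrist_torque": the same for the moment, N m; "finger_gap": opening from 0.0 (shut) to 1.0 (fully open).
Only numpy, scipy, OpenCV 4.12 (cv2) and the standard library are available. Lean on these libraries where they do the work, as an engineer would, in place of code of your own. Each camera call takes 0.05 s, during which the arm holds its last target. There are 200 camera calls.

## Working session

There is one attempt and no reset: what is moved stays moved. The work goes in short steps, Python scripts to look and compute and a shell command to move; the robot and the scene stay as the last step left them, time stands still between calls to the robot, and variables do not carry over. Pictures are saved under pics/ and viewed, on a budget of 10 in all, crops included, one or two more only if the job needs it, and the job is handed in when it is done.

```bash
mkdir -p pics
python3 - <<'E'
from bench import manip, vision
import cv2,numpy as np
for n in("scene","top"):
    cv2.imwrite(f"pics/{n}0.png",vision.snapshot(n)); c=vision.camera_info(n); print(n,{k:np.round(v,4).tolist() if not isinstance(v,str) else v for k,v in c.items()})
c=vision.camera_info("wrist");print(c)
print(manip.sense())
E
```

```text
scene {'mtx': [[571.6951, 0.0, 311.6655], [0.0, 571.6951, 245.7281], [0.0, 0.0, 1.0]], 'extrinsics': [[-0.5548, -0.8317, 0.0227, 0.2685], [0.518, -0.3239, 0.7916, -0.3764], [-0.6511, 0.4509, 0.6106, -1.4524], [0.0, 0.0, 0.0, 1.0]]}
top {'mtx': [[579.595, 0.0, 314.6609], [0.0, 579.595, 237.0773], [0.0, 0.0, 1.0]], 'extrinsics': [[-0.0097, -0.9999, 0.0085, -0.0313], [0.9934, -0.0086, 0.1141, -0.5473], [-0.114, 0.0096, 0.9934, -1.7549], [0.0, 0.0, 0.0, 1.0]]}
{'mtx': array([[392.42921285,   0.        , 317.05449188],
       [  0.        , 392.42921285, 239.25388411],
       [  0.        ,   0.        ,   1.        ]]), 'T_tool_cam': array([[ 2.56517959e-04,  9.63205059e-01,  2.68767461e-01,
         6.83910664e-02],
       [ 9.99999835e-01, -3.85311599e-04,  4.26451047e-04,
         1.53917861e-03],
       [ 5.14319027e-04,  2.68767307e-01, -9.63204999e-01,
         3.00539025e-02],
       [ 0.00000000e+00,  0.00000000e+00,  0.00000000e+00,
         1.00000000e+00]])}
{'time_s': 0.1, 'q': array([-1.20038163e+00,  1.31119297e-01,  1.48918384e+00, -2.03001082e-05,
        1.52300437e+00, -8.54372071e-02]), 'qvel': array([ 0.00126506, -0.00185963, -0.0048498 , -0.00018891,  0.0011872 ,
        0.00076512]), 'effort': array([ 7.41863983e-05, -5.70949030e+01, -5.01941943e+01, -3.74048705e-04,
        8.16924556e-03, -3.48953165e-05]), 'position': array([ 0.26405734, -0.53853881,  0.40372159]), 'eef_rot': array([-8.47294456e-04,  9.74136667e-01,  2.25958000e-01, -1.31795514e-04]), 'force': array([-0.41497914, -0.30040071, -0.38041334]), 'wrist_torque': array([-0.01510258, -0.01839092,  0.00278132]), 'finger_gap': 0.9975803428106143}
```

View pics/scene0.png

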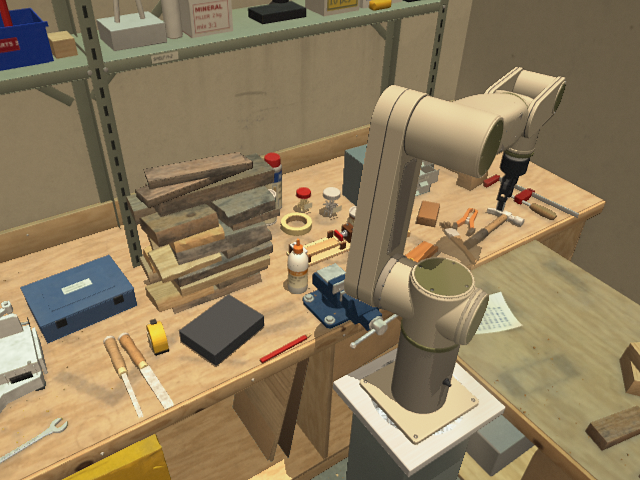

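View pics/top0.png

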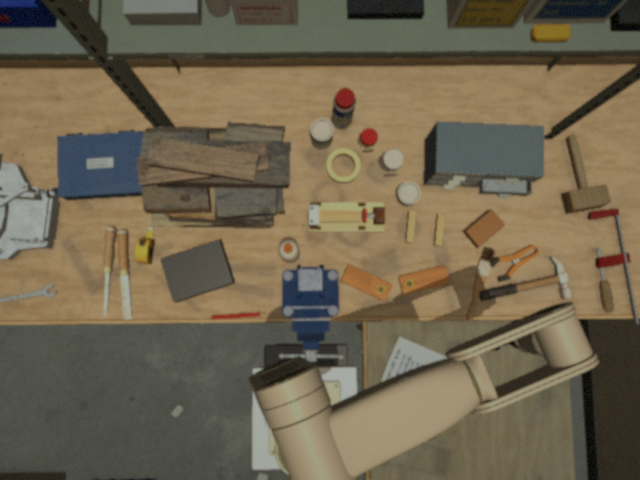

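The top view shows the panels at about (366,282) and (425,278), the cradle at (346,217), the bearers at (411,226) and (439,230), the plate at (198,270), the bottle at (289,250) and a vise at (310,290).

```bash
cat > h.py <<'E'
import numpy as np, cv2
from scipy.spatial.transform import Rotation as R
from bench import manip, vision
def cam(name):
    c=vision.camera_info(name)
    if name!="wrist": T=np.linalg.inv(c["extrinsics"])
    else:
        s=manip.sense(); W=np.eye(4); W[:3,:3]=R.from_quat(np.roll(s["eef_rot"],-1)).as_matrix(); W[:3,3]=s["position"]; T=W@c["T_tool_cam"]
    return c["mtx"],T
def ray(C,px):
    K,T=C; d=np.linalg.inv(K)@[px[0],px[1],1]; d=T[:3,:3]@(d*[1,-1,-1]); return T[:3,3],d
def at(C,px,z):
    o,d=ray(C,px); return o+d*(z-o[2])/d[2]
def proj(C,p):
    K,T=C; x=np.linalg.inv(T)@np.append(p,1); q=K@(x[:3]*[1,-1,-1]); return q[:2]/q[2]
def tri(rs):
    A=np.zeros((3,3));b=np.zeros(3)
    for o,d in rs:
        d=d/np.linalg.norm(d);P=np.eye(3)-np.outer(d,d);A+=P;b+=P@o
    p=np.linalg.solve(A,b); return p,[np.linalg.norm((np.eye(3)-np.outer(d,d)/(d@d))@(p-o)) for o,d in rs]
def shot(f):
    C=cam("wrist"); cv2.imwrite(f"pics/{f}.png",vision.snapshot("wrist")); np.savez(f"pics/{f}.npz",K=C[0],T=C[1])
def load(f): d=np.load(f"pics/{f}.npz"); return d["K"],d["T"]
E
python3 - <<'E'
from h import *
C=cam("top")
for n,p,z in [("d1?",(366,282),.018),("d2?",(425,278),.018),("cr",(346,217),.026),("b1",(411,226),.022),("b2",(439,230),.022),("pl",(198,270),.05),("vise",(310,290),.1),("bottle",(289,250),.19),("block",(484,228),.036)]: print(n,at(C,p,z).round(3))
im=cv2.imread("pics/top0.png")[165:315,150:510]
cv2.imwrite("pics/crop1.png",cv2.resize(im,None,fx=2.2,fy=2.2,interpolation=cv2.INTER_CUBIC))
E
```

```text
d1? [ 0.408 -0.193  0.018]
d2? [ 0.418 -0.376  0.018]
cr [ 0.61  -0.134  0.026]
b1 [ 0.58  -0.336  0.022]
b2 [ 0.567 -0.423  0.022]
pl [0.448 0.318 0.05 ]
vise [ 0.383 -0.02   0.1  ]
bottle [0.493 0.037 0.19 ]
block [ 0.57  -0.559  0.036]
```

View pics/crop1.png

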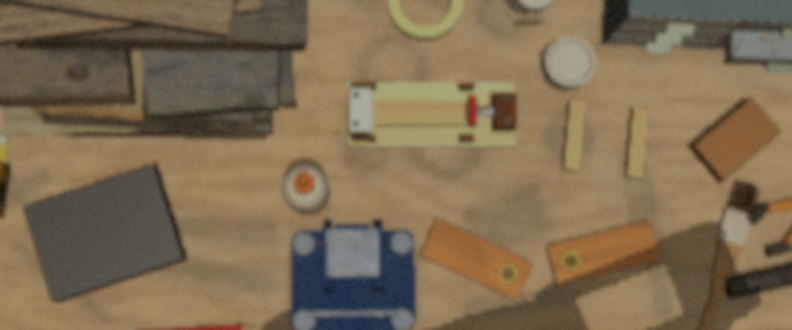

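The crop shows panel A with its centre at crop (476,259) and its pull lower right. Panel B is at (603,252) with its pull lower left. The cradle has its aluminium lip on the left and the red stop on the right. Next I'll move the wrist camera over them.

```bash
python3 -m handwheel '[{"offset":[0.025,0.029,0.002],"turn":4,"claw":0},{"offset":[0.025,0.029,0.002],"turn":4,"claw":0},{"offset":[0.025,0.029,0.002],"turn":4,"claw":0},{"offset":[0.025,0.029,0.002],"turn":4,"claw":0},{"offset":[0.025,0.029,0.002],"turn":4,"claw":0},{"offset":[0.025,0.029,0.002],"turn":4,"claw":0},{"offset":[0.025,0.029,0.002],"turn":4,"claw":0},{"offset":[0.025,0.029,0.002],"turn":4,"claw":0},{"offset":[0.02,0.025,0],"turn":4,"claw":0},{"offset":[0.01,0.01,0],"turn":4,"claw":0},{"offset":[0,0,0],"turn":0,"claw":0},{"offset":[0,0,0],"turn":0,"claw":0}]'
python3 - <<'E'
from h import *
shot("w1"); print(manip.sense()["qvel"].round(3))
E
python3 -m handwheel '[{"offset":[-0.01,0.04,0],"turn":0,"claw":0},{"offset":[-0.01,0.04,0],"turn":0,"claw":0},{"offset":[-0.01,0.04,0],"turn":0,"claw":0},{"offset":[0,0.03,0],"turn":0,"claw":0},{"offset":[0,0,0],"turn":0,"claw":0},{"offset":[0,0,0],"turn":0,"claw":0}]'
python3 -c "
from h import *
shot('w2')"
```

```text
time_s: 1.1
position: [0.4944, -0.2711, 0.4202]
eef_rot: [-0.0, 0.838, 0.546, -0.0]
force: [-0.1, -0.9, -0.7]
finger_gap: 0.999
[-0.025 -0.003  0.002 -0.     0.001 -0.   ]
time_s: 1.65
position: [0.4636, -0.1216, 0.4209]
eef_rot: [0.0, 0.838, 0.545, 0.0]
force: [-0.5, -0.1, 0.3]
finger_gap: 1.0
```

View pics/w1.png

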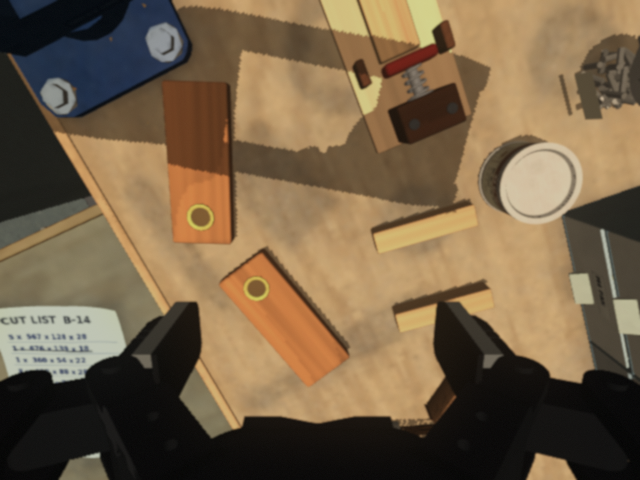

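View pics/w2.png

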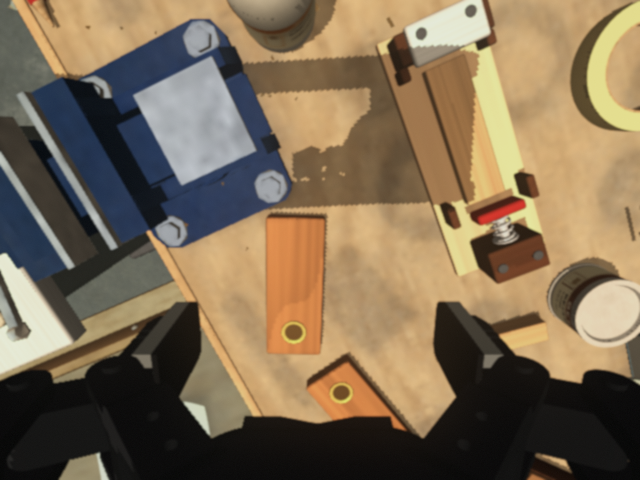

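w1 shows panel A with top-face corners (163,82), (228,82), (232,243), (175,243) and its pull at (200,216). Panel B has its pull at (256,288), and the bearers are at about (425,227) and (443,306). w2 shows panel A at (267,216)–(320,353) with its pull at (293,332). The lip is at top right with its edge at roughly (410,72)–(494,40), and the red pad spans (472,213)–(523,200).

Run:
```python
from h import *
a,b=load("w1"),load("w2")
def T(n,p,q):
    x,e=tri([ray(a,p),ray(b,q)]);print(n,x.round(4),np.round(e,4)[0])
for n,p,q in [("Apull",(200,216),(293,332)),("A1",(163,82),(267,216)),("A2",(228,82),(324,216)),("A3",(232,243),(320,353)),("A4",(175,243),(268,353)),("Bpull",(256,288),(341,392)),("Bc",(221,284),(308,385)),("Bc2",(264,250),(348,357))]:T(n,p,q)
def pan(n,C,c):
    P=np.array([at(C,x,.018) for x in c]);m=P.mean(0);print(n,m.round(4),[round(np.linalg.norm(P[i]-P[(i+1)%4])*1e3) for i in range(4)])
    d=P[0]+P[1]-P[2]-P[3];print(" yaw01->23",np.degrees(np.arctan2(-d[1],-d[0])).round(1))
Ac=[(163,82),(228,82),(232,243),(175,243)]
pan("A w1",a,Ac);pan("A w2",b,[(267,216),(324,216),(320,353),(268,353)])
pan("B w1",a,[(348,352),(310,384),(221,284),(264,250)])
for n,c in(("b1",[(372,235),(472,204),(478,219),(377,250)]),("b2",[(393,309),(489,285),(494,300),(399,330)])):
    P=np.array([at(a,x,.022) for x in c]);print(n,P.round(4).tolist(),P.mean(0).round(4))
# enlarged cradle + bearers crops
i1=cv2.imread("pics/w1.png")[190:340,360:500];i2=cv2.imread("pics/w2.png")[0:290,370:560]
o=np.hstack([cv2.resize(i2,None,fx=2.05,fy=2.05,interpolation=2),cv2.resize(i1,None,fx=2.8,fy=2.8,interpolation=2)[:594] if 0 else cv2.copyMakeBorder(cv2.resize(i1,None,fx=2.8,fy=2.8,interpolation=2),0,594-420,0,0,0)])
print(o.shape);cv2.imwrite("pics/crop2.png",o)
```

```text
Apull [ 0.3867 -0.2376  0.0199] 0.0003
A1 [ 0.4133 -0.1159  0.012 ] 0.0008
A2 [ 0.4654 -0.1391  0.0089] 0.0001
A3 [ 0.4011 -0.2751  0.0146] 0.0001
A4 [ 0.3496 -0.252   0.0151] 0.0001
Bpull [ 0.4034 -0.3265  0.0192] 0.0003
Bc [ 0.3696 -0.3107  0.0089] 0.0011
Bc2 [ 0.4256 -0.2959  0.0082] 0.0001
A w1 [ 0.4085 -0.1961  0.018 ] [58, 148, 56, 148]
 yaw01->23 -115.6
A w2 [ 0.4085 -0.1939  0.018 ] [55, 150, 56, 150]
 yaw01->23 -115.3
B w1 [ 0.4168 -0.372   0.018 ] [57, 148, 58, 143]
 yaw01->23 103.3
b1 [[0.5316, -0.3215, 0.022], [0.6298, -0.3315, 0.022], [0.6305, -0.3478, 0.022], [0.5304, -0.3376, 0.022]] [ 0.5806 -0.3346  0.022 ]
b2 [[0.5223, -0.4032, 0.022], [0.6201, -0.4175, 0.022], [0.6199, -0.4353, 0.022], [0.5195, -0.428, 0.022]] [ 0.5704 -0.421   0.022 ]
(594, 781, 3)
```

View pics/crop2.png

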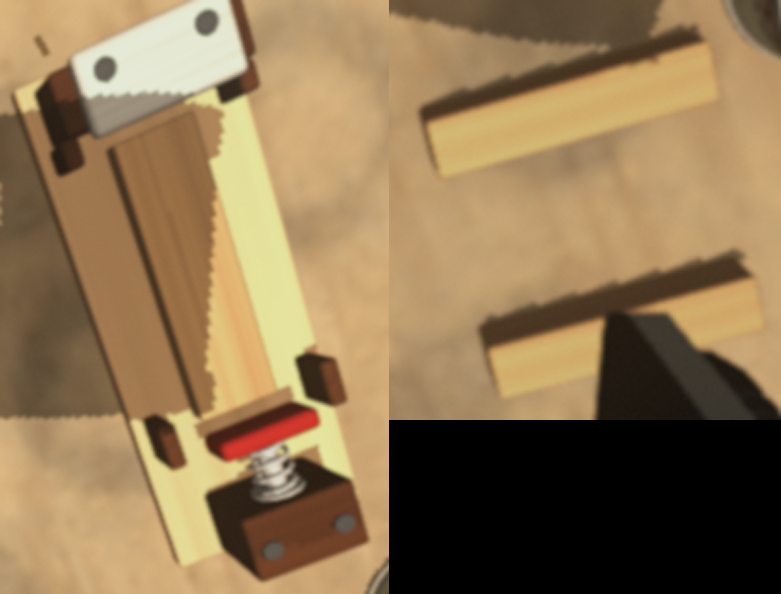

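The enlarged crop shows the lip's edge at crop (97,137)–(247,68), the bed sides (110,150)–(197,415) and (197,110)–(275,390), and the pad's inner top edge (220,447)–(318,410). The bearer tops are clean quads.

Run:
```python
from h import *
a,b=load("w1"),load("w2")
L=lambda p:(370+p[0]/2.05,p[1]/2.05)
Rr=lambda p:(360+(p[0]-389)/2.8,190+p[1]/2.8)
l1,l2=[at(b,L(p),.054) for p in((97,137),(247,68))]
p1,p2=[at(b,L(p),.052) for p in((220,447),(318,410))]
e=[at(b,L(p),.026) for p in((110,150),(197,415),(197,110),(275,390))]
lm,pm=(l1+l2)/2,(p1+p2)/2
print("lip",lm.round(4),np.linalg.norm(l1-l2),"pad",pm.round(4),np.linalg.norm(p1-p2))
d=pm-lm;print("span",np.linalg.norm(d[:2]),"yaw",np.degrees(np.arctan2(d[1],d[0])))
for i,j in((0,1),(2,3)):
    q=e[j]-e[i];print("bed yaw",np.degrees(np.arctan2(q[1],q[0])))
u=d[:2]/np.linalg.norm(d[:2]);n=np.array([-u[1],u[0]])
print("seat from lip",lm[:2]+.07*u,"from pad",pm[:2]-.066*u,"bed side offs",[round(float((x[:2]-lm[:2])@n),4) for x in e])
C=cam("top")
ty=lambda p:(150+p[0]/2.2,165+p[1]/2.2)
P=[at(C,ty(p),.05) for p in((24,207),(155,165),(185,260),(55,300))];print("plate",np.mean(P,0).round(4),[round(np.linalg.norm(P[i]-P[(i+1)%4]),3) for i in range(4)])
# cradle base outline in top, z=.012
P=[at(C,ty(p),.012) for p in((348,82),(516,82),(516,147),(348,147))];print("base",np.mean(P,0).round(4),[round(np.linalg.norm(P[i]-P[(i+1)%4]),3) for i in range(4)])
Bs=[]
for c in([(428,122),(705,42),(718,98),(442,177)],[(488,347),(755,275),(763,328),(502,398)]):
    P=np.array([at(a,Rr(p),.022) for p in c]);Bs.append(P.mean(0));print("bearer",P.mean(0).round(4),[round(np.linalg.norm(P[i]-P[(i+1)%4]),3) for i in range(4)],np.degrees(np.arctan2(*(P[0]+P[3]-P[1]-P[2])[[1,0]])))
d=Bs[1]-Bs[0];print("mid",(Bs[0]+Bs[1])/2,np.linalg.norm(d),np.degrees(np.arctan2(d[1],d[0])))
```

```text
lip [ 0.6148 -0.0491  0.054 ] 0.060326611038344746 pad [ 0.613  -0.1876  0.052 ] 0.04309977290786174
span 0.138468836714474 yaw -90.76057158925269
bed yaw -90.76848683806153
bed yaw -91.77703311770826
seat from lip [ 0.61386777 -0.11910012] from pad [ 0.613835   -0.12156874] bed side offs [-0.0191, -0.0191, 0.0192, 0.017]
plate [0.4453 0.3187 0.05  ] [np.float64(0.188), np.float64(0.138), np.float64(0.185), np.float64(0.135)]
base [ 0.6116 -0.1364  0.012 ] [np.float64(0.24), np.float64(0.094), np.float64(0.238), np.float64(0.093)]
bearer [ 0.5808 -0.3371  0.022 ] [np.float64(0.097), np.float64(0.021), np.float64(0.098), np.float64(0.021)] 173.04087954064383
bearer [ 0.57   -0.4261  0.022 ] [np.float64(0.099), np.float64(0.022), np.float64(0.098), np.float64(0.022)] 172.98036187576304
mid [ 0.57543345 -0.38160995  0.022     ] 0.08970090635109937 -96.90561139913787
```

```bash
python3 -m handwheel '[{"offset":[-0.0185,-0.0243,-0.02],"turn":-1.6,"claw":0},{"offset":[-0.0185,-0.0243,-0.02],"turn":0,"claw":0},{"offset":[-0.0186,-0.0243,-0.02],"turn":0,"claw":0},{"offset":[0,0,-0.036],"turn":0,"claw":0},{"offset":[0,0,-0.036],"turn":0,"claw":0},{"offset":[0,0,-0.036],"turn":0,"claw":0},{"offset":[0,0,-0.036],"turn":0,"claw":0},{"offset":[0,0,-0.03],"turn":0,"claw":0},{"offset":[0,0,-0.010],"turn":0,"claw":0},{"offset":[0,0,0],"turn":0,"claw":0}]' 40
python3 -m handwheel '[{"offset":[0,0,-0.005],"turn":0,"claw":0},{"offset":[0,0,0],"turn":0,"claw":0.5},{"offset":[0,0,0],"turn":0,"claw":1},{"offset":[0,0,0],"turn":0,"claw":1},{"offset":[0,0,0],"turn":0,"claw":1},{"offset":[0,0,0],"turn":0,"claw":1},{"offset":[0,0,0],"turn":0,"claw":1}]' 40
```

```text
time_s: 2.53
position: [0.4065, -0.195, 0.1737]
eef_rot: [-0.003, 0.846, 0.533, -0.002]
force: [0.1, -0.3, -0.1]
finger_gap: 1.004
time_s: 3.12
position: [0.4096, -0.1953, 0.1738]
eef_rot: [0.002, 0.846, 0.534, 0.001]
force: [-2.0, -1.1, 6.6]
finger_gap: 0.667
```

```bash
python3 -m handwheel '[{"offset":[0,0,0.015],"turn":0,"claw":1},{"offset":[0,0,0.035],"turn":0,"claw":1},{"offset":[0,0,0.041],"turn":0,"claw":1},{"offset":[0,0,0.041],"turn":0,"claw":1},{"offset":[0,0,0.041],"turn":0,"claw":1},{"offset":[0,0,0.041],"turn":0,"claw":1},{"offset":[0.003,0.01,0.035],"turn":3,"claw":1},{"offset":[0.003,0.035,0],"turn":4,"claw":1},{"offset":[0.003,0.04,0],"turn":4,"claw":1},{"offset":[0.003,0.04,0],"turn":4,"claw":1},{"offset":[0.003,0.04,0],"turn":4,"claw":1},{"offset":[0.003,0.04,0],"turn":4,"claw":1}]'
python3 -m handwheel '[{"offset":[0.003,0.04,0],"turn":4,"claw":1},{"offset":[0.003,0.04,0],"turn":4,"claw":1},{"offset":[0.003,0.04,0],"turn":4,"claw":1},{"offset":[0.003,0.04,0],"turn":4,"claw":1},{"offset":[0.003,0.04,0],"turn":4,"claw":1},{"offset":[0.003,0.04,0],"turn":0,"claw":1},{"offset":[0,0.03,0],"turn":0,"claw":1},{"offset":[0,0,0],"turn":0,"claw":1},{"offset":[0,0,0],"turn":0,"claw":1}]'
python3 -c "
from h import *
shot('w3')
im=cv2.imread('pics/w3.png')
# dark plate mask debug
b=load('w3');print(proj(b,[.445,.319,.05]))"
```

```text
time_s: 4.12
position: [0.426, 0.0122, 0.4219]
eef_rot: [0.001, 0.721, 0.693, 0.001]
force: [1.0, 0.2, -0.8]
finger_gap: 0.667
time_s: 4.87
position: [0.4439, 0.282, 0.4211]
eef_rot: [0.0, 0.59, 0.808, 0.0]
force: [-0.3, -0.4, -0.4]
finger_gap: 0.664
[330.36621546 168.09145399]
```

View pics/w3.png

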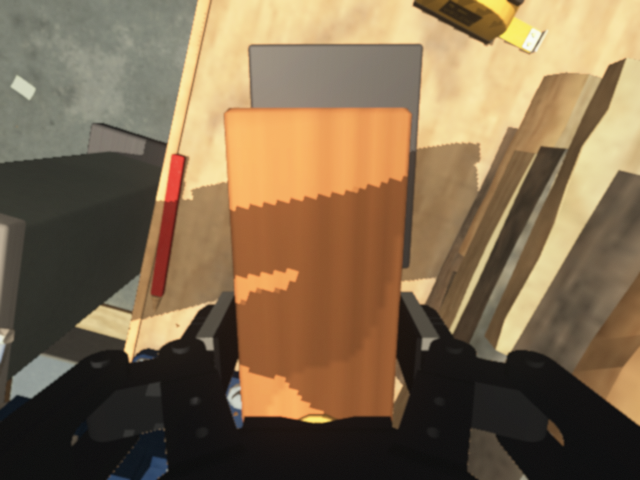

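w3 shows the held panel aligned with the plate. The plate's far corners are at (249,44) and (422,44), and its right edge runs down to (408,268).

Run:
```python
from h import *
b=load("w3");P=[at(b,p,.05) for p in((249,44),(422,44),(408,268))];print(np.round(P,4))
d=P[1]-P[0];w=np.linalg.norm(d);v=P[2]-P[1]
print(w,np.degrees(np.arctan2(d[1],d[0])),np.degrees(np.arctan2(v[1],v[0])),np.linalg.norm(v))
u=v/np.linalg.norm(v); print("centre",(P[0]+P[1])/2+u*.095)
# panel top face: near-top corners
for z in (.25,.265,.27): 
    Q=[at(b,p,z) for p in((225,110),(411,110))];print(z,np.round(Q,4).tolist(),np.linalg.norm(Q[1]-Q[0]))
```

```text
[[0.3532 0.3916 0.05  ]
 [0.4837 0.4334 0.05  ]
 [0.5417 0.2543 0.05  ]]
0.13707921402169645 17.75254171377118 -72.06666686520812 0.18824547195254643
centre [0.44771806 0.32214213 0.05      ]
0.25 [[0.392, 0.3424, 0.25], [0.4526, 0.3618, 0.25]] 0.06358078190570601
0.265 [[0.3954, 0.3428, 0.265], [0.4495, 0.3601, 0.265]] 0.05682110403602538
0.27 [[0.3965, 0.3429, 0.27], [0.4485, 0.3595, 0.27]] 0.054567878079465226
```

```bash
python3 -m handwheel '[{"offset":[0.003,0.038,0],"turn":0,"claw":1},{"offset":[0,0,-0.04],"turn":0,"claw":1},{"offset":[0,0,-0.04],"turn":0,"claw":1},{"offset":[0,0,-0.04],"turn":0,"claw":1},{"offset":[0,0,-0.04],"turn":0,"claw":1},{"offset":[0,0,-0.025],"turn":0,"claw":1},{"offset":[0,0,-0.006],"turn":0,"claw":1},{"offset":[0,0,0],"turn":0,"claw":1},{"offset":[0,0,0],"turn":0,"claw":1}]'
python3 -m handwheel '[{"offset":[0,0,-0.003],"turn":0,"claw":1},{"offset":[0,0,-0.002],"turn":0,"claw":1},{"offset":[0,0,0],"turn":0,"claw":1}]'
```

```text
time_s: 5.67
position: [0.4484, 0.318, 0.2315]
eef_rot: [0.0, 0.592, 0.806, 0.001]
force: [0.1, 0.5, -1.3]
finger_gap: 0.667
time_s: 5.92
position: [0.4482, 0.3187, 0.2263]
eef_rot: [0.001, 0.591, 0.806, 0.001]
force: [-0.5, -0.8, -2.0]
finger_gap: 0.664
```

```bash
python3 -m handwheel '[{"offset":[0,0,-0.001],"turn":0,"claw":1},{"offset":[0,0,-0.001],"turn":0,"claw":1},{"offset":[0,0,0],"turn":0,"claw":1},{"offset":[0,0,0],"turn":0,"claw":1}]'
python3 -m handwheel '[{"offset":[0,0,0],"turn":0,"claw":0.2},{"offset":[0,0,0],"turn":0,"claw":0},{"offset":[0,0,0],"turn":0,"claw":0},{"offset":[0,0,0.004],"turn":0,"claw":0},{"offset":[0,0,0.03],"turn":0,"claw":0},{"offset":[0,0,0.04],"turn":0,"claw":0},{"offset":[0,0,0.04],"turn":0,"claw":0},{"offset":[0,0,0.04],"turn":0,"claw":0},{"offset":[0,0,0.04],"turn":0,"claw":0},{"offset":[0,0,0],"turn":0,"claw":1},{"offset":[0,0,0],"turn":0,"claw":1},{"offset":[0,0,0],"turn":0,"claw":1}]'
python3 -c "
from h import *
shot('w4')
im=cv2.imread('pics/w4.png')
cv2.imwrite('pics/w4.png',im)"
```

```text
time_s: 6.25
position: [0.4479, 0.3186, 0.2238]
eef_rot: [0.0, 0.591, 0.807, 0.001]
force: [-2.4, -1.8, 5.6]
finger_gap: 0.666
time_s: 7.25
position: [0.4475, 0.3184, 0.4168]
eef_rot: [0.0, 0.591, 0.807, 0.0]
force: [-0.5, -0.3, -1.3]
finger_gap: 0.608
```

View pics/w4.png

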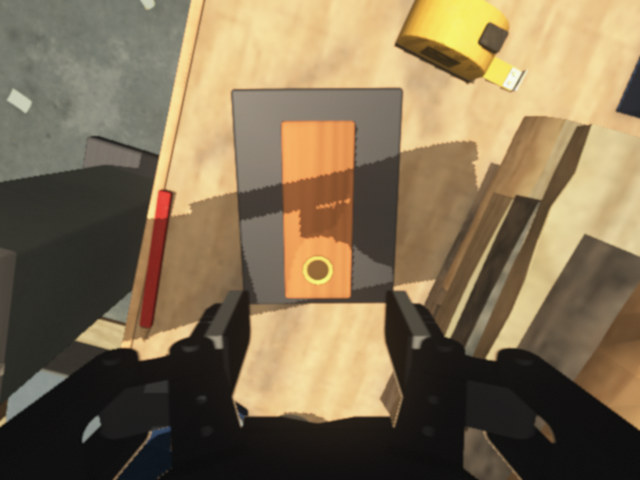

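w4 shows the panel centred on the plate, with corners (282,121), (354,121), (351,298), (286,298) and its pull at (318,270). The plate is clear around it.

Run:
```python
from h import *
b=load("w4");P=np.array([at(b,p,.068) for p in((282,121),(354,121),(351,298),(286,298))])
m=P.mean(0);u=P[2]+P[3]-P[0]-P[1];u=u[:2]/np.linalg.norm(u[:2]);v=np.array([-u[1],u[0]])
pl=at(b,(318,270),.069)[:2]
print("c",m.round(4),"pull-based c",(pl-.048*u).round(4),"yaw",np.degrees(np.arctan2(u[1],u[0])))
c=m[:2]
s=manip.sense();print(s["position"],s["force"],s["finger_gap"])
for n,y in(("left",-.02),("right",.02)): t=c-.066*u+y*v;print(n,t.round(4),"off",(t-s["position"][:2]).round(4))
```

```text
c [0.4496 0.3176 0.068 ] pull-based c [0.4493 0.3174] yaw -72.26029961119637
[0.44723089 0.3181918  0.41546086] [-0.63649362  0.23691517  0.17661683] 0.5146398468383622
left [0.4105 0.3744] off [-0.0368  0.0562]
right [0.4486 0.3866] off [0.0013 0.0684]
```

```bash
python3 -m handwheel '[{"offset":[-0.019,0.028,0],"turn":0,"claw":1},{"offset":[-0.018,0.028,-0.01],"turn":0,"claw":1},{"offset":[0,0,-0.04],"turn":0,"claw":1},{"offset":[0,0,-0.04],"turn":0,"claw":1},{"offset":[0,0,-0.04],"turn":0,"claw":1},{"offset":[0,0,-0.03],"turn":0,"claw":1},{"offset":[0,0,-0.005],"turn":0,"claw":1},{"offset":[0,0,-0.003],"turn":0,"claw":1},{"offset":[0,0,0],"turn":0,"claw":1}]'
for i in 1 2 3 4; do python3 -m handwheel '[{"offset":[0,0,-0.001],"turn":0,"claw":1},{"offset":[0,0,-0.001],"turn":0,"claw":1},{"offset":[0,0,0],"turn":0,"claw":1}]' | egrep 'pos|force|gap'; done
```

```text
time_s: 8.05
position: [0.4105, 0.3743, 0.2486]
eef_rot: [-0.0, 0.591, 0.806, -0.001]
force: [-0.2, 0.7, 0.9]
finger_gap: 0.002
position: [0.4113, 0.3749, 0.2487]
force: [-0.5, 0.1, -0.9]
finger_gap: -0.002
position: [0.4106, 0.3744, 0.2449]
force: [-0.5, -0.1, -1.2]
finger_gap: -0.0
position: [0.4104, 0.3743, 0.2424]
force: [-0.1, -1.4, 0.5]
finger_gap: -0.0
position: [0.4106, 0.3744, 0.2414]
force: [-3.0, -2.6, 7.8]
finger_gap: -0.004
```

```bash
python3 -m handwheel '[{"offset":[0,0,0.0015],"turn":0,"claw":1},{"offset":[0,0,0],"turn":0,"claw":1},{"offset":[0,0,0],"turn":0,"claw":1}]'
python3 -c "
from h import *
shot('pL');s=manip.sense();print(s['position'][2],s['force'])"
python3 -m handwheel '[{"offset":[0,0,0.004],"turn":0,"claw":1},{"offset":[0,0,0.006],"turn":0,"claw":1},{"offset":[0,0,0.01],"turn":0,"claw":1},{"offset":[0.019,0.006,0],"turn":0,"claw":1},{"offset":[0.019,0.006,0],"turn":0,"claw":1},{"offset":[0,0,-0.006],"turn":0,"claw":1},{"offset":[0,0,-0.006],"turn":0,"claw":1},{"offset":[0,0,0],"turn":0,"claw":1},{"offset":[0,0,0],"turn":0,"claw":1}]'
for i in 1 2 3 4 ; do python3 -m handwheel '[{"offset":[0,0,-0.001],"turn":0,"claw":1},{"offset":[0,0,0],"turn":0,"claw":1},{"offset":[0,0,0],"turn":0,"claw":1}]' | egrep 'pos|force'; done
```

```text
time_s: 9.3
position: [0.4106, 0.3744, 0.2421]
eef_rot: [0.0, 0.591, 0.807, 0.0]
force: [0.0, -0.4, -0.6]
finger_gap: -0.001
0.24206594320975056 [-0.32265916  0.67210342  0.05550684]
time_s: 10.1
position: [0.4475, 0.3859, 0.2493]
eef_rot: [-0.0, 0.591, 0.807, -0.001]
force: [-0.5, 0.2, 0.5]
finger_gap: -0.0
position: [0.4482, 0.3864, 0.2494]
force: [0.1, -0.7, 0.2]
position: [0.4485, 0.3863, 0.2482]
force: [0.5, 0.7, 0.6]
position: [0.4485, 0.3863, 0.2471]
force: [0.7, 0.3, -0.6]
position: [0.4485, 0.3863, 0.2461]
force: [-0.1, -0.9, 0.1]
```

```bash
python3 -c "
from h import *
shot('rA')"
for i in 1 2 3 4 5 6; do python3 -m handwheel '[{"offset":[0,0,-0.0008],"turn":0,"claw":1},{"offset":[0,0,0],"turn":0,"claw":1},{"offset":[0,0,0],"turn":0,"claw":1}]' | egrep 'pos|force'; done
```

```text
position: [0.4485, 0.3863, 0.2453]
force: [-0.2, 0.6, 0.5]
position: [0.4485, 0.3863, 0.2445]
force: [-0.8, 0.3, -0.2]
position: [0.4485, 0.3863, 0.2437]
force: [0.5, -0.4, 0.6]
position: [0.4485, 0.3863, 0.2429]
force: [-0.4, -0.8, -0.8]
position: [0.4485, 0.3863, 0.2421]
force: [-0.5, -0.1, 0.9]
position: [0.4486, 0.3864, 0.2415]
force: [-0.0, -0.4, 0.6]
```

```bash
for i in 1 2 3; do python3 -m handwheel '[{"offset":[0,0,-0.0005],"turn":0,"claw":1},{"offset":[0,0,0],"turn":0,"claw":1},{"offset":[0,0,0],"turn":0,"claw":1}]' | egrep 'time|pos|force'; done
python3 - <<'E'
from h import *
shot('rB')
a=cv2.imread('pics/rA.png');b=cv2.imread('pics/rB.png');l=cv2.imread('pics/pL.png')
o=np.hstack([cv2.resize(a,(400,300)),cv2.resize(b,(400,300))]);o2=np.hstack([cv2.resize(l,(400,300)),cv2.resize(cv2.absdiff(a,b)*3,(400,300))])
cv2.imwrite('pics/cmp.png',np.vstack([o,o2]))
E
```

```text
time_s: 12.9
position: [0.4486, 0.3864, 0.2415]
force: [-0.9, -1.9, 5.1]
time_s: 13.15
position: [0.4487, 0.3864, 0.2414]
force: [-3.0, -2.7, 9.9]
time_s: 13.4
position: [0.4487, 0.3865, 0.2414]
force: [-4.9, -3.9, 12.6]
```

View pics/cmp.png

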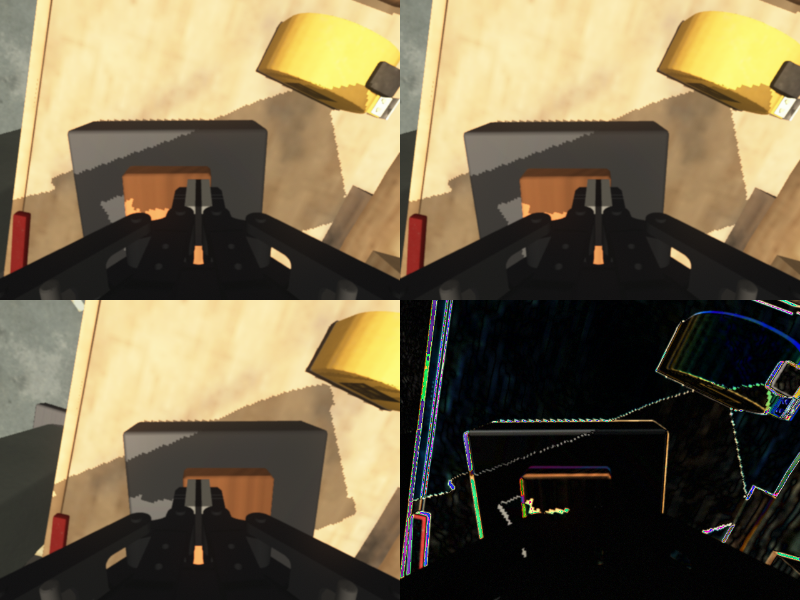

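The pressed and free views look uniform, with no obvious tilt. I'll back off and measure the panel's end edge numerically in the three close pictures.

```bash
python3 -m handwheel '[{"offset":[0,0,0.003],"turn":0,"claw":1},{"offset":[0,0,0.008],"turn":0,"claw":1},{"offset":[0,0,0.02],"turn":0,"claw":1}]' | egrep 'pos|force'
python3 - <<'E'
from h import *
for f,x0,x1 in(("rA",206,330),("rB",204,326),("pL",345,428)):
    im=cv2.imread(f"pics/{f}.png");C=load(f);hsv=cv2.cvtColor(im,cv2.COLOR_BGR2HSV)
    y0=220
    if f=="rB": pass
    out=[]
    for x in range(x0,x1,6):
        col=im[y0:330,x].astype(float); rb=col[:,2]-col[:,0]  # red minus blue
        g=np.diff(cv2.GaussianBlur(rb.reshape(-1,1),(1,5),0).ravel())
        i=np.where(rb>25)[0][0]  # first brown
        j=i+4+np.argmax(g[i+4:i+24])   # dark->light step (top edge)
        out.append((x,y0+i,y0+j))
    o=np.array(out);v=(o[:,0]>0)
    for k,n in((1,"bottom"),(2,"top")):
        s,c=np.polyfit(o[:,0],o[:,k],1);r=o[:,k]-(s*o[:,0]+c)
        z=.05 if k==1 else .068
        A,B=at(C,(x0,s*x0+c),z),at(C,(x1,s*x1+c),z);d=B-A
        print(f,n,"slope",round(s,4),"res",r.std().round(2),"world yaw",np.degrees(np.arctan2(d[1],d[0])).round(2))
    print(f,o[::5].tolist())
E
```

```text
position: [0.4474, 0.3855, 0.2682]
force: [-0.2, -0.5, -0.7]
rA bottom slope 0.0065 res 0.54 world yaw 17.1
rA top slope -0.0084 res 0.3 world yaw 18.01
rA [[206, 267, 277], [236, 265, 277], [266, 266, 277], [296, 266, 276], [326, 266, 276]]
rB bottom slope 0.0 res 0.29 world yaw 17.49
rB top slope -0.0087 res 0.29 world yaw 18.02
rB [[204, 270, 282], [234, 269, 281], [264, 269, 281], [294, 269, 281], [324, 270, 281]]
pL bottom slope 0.0011 res 0.26 world yaw 17.42
pL top slope -0.0048 res 0.23 world yaw 17.78
pL [[345, 269, 281], [375, 268, 280], [405, 269, 280]]
```

Panel 1 (A) is flat. Its end edge keeps the same line free, pressed right and pressed left, all within 0.3°, where the twisted one would shift about 2°. Both corners bottomed at TCP z of about 0.2415. So B must be the twisted one, and I'll fetch it next.

```bash
python3 -m handwheel '[{"offset":[0,0,0.04],"turn":0,"claw":0},{"offset":[0,0,0.04],"turn":0,"claw":0},{"offset":[0,0,0.04],"turn":0,"claw":0},{"offset":[0,-0.02,0.032],"turn":0,"claw":0},{"offset":[-0.001,-0.04,0],"turn":0,"claw":0},{"offset":[-0.001,-0.04,0],"turn":0,"claw":0},{"offset":[-0.001,-0.04,0],"turn":0,"claw":0},{"offset":[-0.001,-0.04,0],"turn":0,"claw":0},{"offset":[-0.001,-0.04,0],"turn":0,"claw":0},{"offset":[-0.001,-0.04,0],"turn":0,"claw":0},{"offset":[-0.001,-0.04,0],"turn":0,"claw":0},{"offset":[-0.001,-0.04,0],"turn":0,"claw":0}]' | grep pos
python3 -m handwheel '[{"offset":[-0.001,-0.04,0],"turn":0,"claw":0},{"offset":[-0.001,-0.04,0],"turn":0,"claw":0},{"offset":[-0.001,-0.04,0],"turn":0,"claw":0},{"offset":[-0.001,-0.04,0],"turn":0,"claw":0},{"offset":[-0.001,-0.04,0],"turn":0,"claw":0},{"offset":[-0.001,-0.04,0],"turn":0,"claw":0},{"offset":[-0.001,-0.04,0],"turn":-1,"claw":0},{"offset":[-0.001,-0.04,0],"turn":-1,"claw":0},{"offset":[-0.001,-0.035,-0.03],"turn":0,"claw":0},{"offset":[0,-0.02,-0.03],"turn":0,"claw":0},{"offset":[0,0,0],"turn":0,"claw":0},{"offset":[0,0,0],"turn":0,"claw":0}]'
python3 - <<'E'
from h import *
shot('w5');C=load('w5');im=cv2.imread('pics/w5.png')
hsv=cv2.cvtColor(im,cv2.COLOR_BGR2HSV)
m=cv2.inRange(hsv,(3,120,50),(16,255,255));m=cv2.morphologyEx(m,cv2.MORPH_OPEN,np.ones((5,5)))
print(proj(C,[.417,-.372,.018]),proj(C,[.4034,-.3265,.019]))
for c in cv2.findContours(m,0,1)[0]:
    if cv2.contourArea(c)>3000:
        r=cv2.minAreaRect(c);b=cv2.boxPoints(r);print(r,b.round(0).tolist(),cv2.contourArea(c))
        P=np.array([at(C,p,.018) for p in b]);print(P.mean(0),[round(np.linalg.norm(P[i]-P[i-1]),4) for i in range(4)],[np.degrees(np.arctan2(*(P[i]-P[i-1])[[1,0]])).round(1) for i in range(4)])
cv2.imwrite('pics/w5c.png',im[0:400,120:560])
E
```

```text
position: [0.4399, 0.0447, 0.4234]
time_s: 15.7
position: [0.4307, -0.3256, 0.3636]
eef_rot: [-0.003, 0.606, 0.795, 0.0]
force: [0.1, 0.4, 1.5]
finger_gap: 0.997
[287.21025369 263.35816631] [284.68637561 208.50995158]
((287.5, 259.0), (172.0, 77.0), 90.0) [[249.0, 173.0], [326.0, 173.0], [326.0, 345.0], [249.0, 345.0]] 11912.5
[ 0.4174339  -0.37272015  0.018     ] [np.float64(0.1539), np.float64(0.0614), np.float64(0.1537), np.float64(0.0694)] [np.float64(102.8), np.float64(15.4), np.float64(-74.2), np.float64(-164.6)]
((608.5442504882812, 100.56865692138672), (76.1900634765625, 203.44558715820312), 5.856013774871826) [[560.0, 198.0], [581.0, -5.0], [657.0, 3.0], [636.0, 206.0]] 4403.5
[ 0.622094   -0.18487462  0.018     ] [np.float64(0.0631), np.float64(0.1456), np.float64(0.0553), np.float64(0.1477)] [np.float64(-170.4), np.float64(109.0), np.float64(10.3), np.float64(-68.1)]
```

View pics/w5.png

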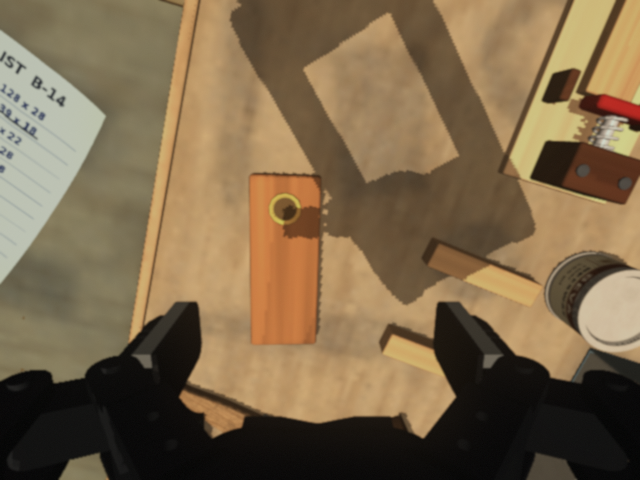

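w5 shows panel B with its top face at (249,176)–(316,344) and its pull at (284,208), lying nearly along the tool axis. Nothing is within finger reach beside it. Now I'll grasp it.

```bash
python3 -m handwheel '[{"offset":[-0.007,-0.023,-0.02],"turn":-0.5,"claw":0},{"offset":[-0.007,-0.024,-0.03],"turn":0,"claw":0},{"offset":[0,0,-0.04],"turn":0,"claw":0},{"offset":[0,0,-0.04],"turn":0,"claw":0},{"offset":[0,0,-0.035],"turn":0,"claw":0},{"offset":[0,0,-0.016],"turn":0,"claw":0},{"offset":[0,0,-0.006],"turn":0,"claw":0},{"offset":[0,0,0],"turn":0,"claw":0}]'
python3 -m handwheel '[{"offset":[0,0,0],"turn":0,"claw":0.6},{"offset":[0,0,0],"turn":0,"claw":1},{"offset":[0,0,0],"turn":0,"claw":1},{"offset":[0,0,0],"turn":0,"claw":1},{"offset":[0,0,0],"turn":0,"claw":1},{"offset":[0,0,0],"turn":0,"claw":1}]' 40
```

```text
time_s: 16.42
position: [0.4183, -0.3714, 0.179]
eef_rot: [-0.0, 0.608, 0.794, 0.0]
force: [-0.4, 0.3, 0.2]
finger_gap: 1.003
time_s: 16.92
position: [0.419, -0.3733, 0.1822]
eef_rot: [0.003, 0.608, 0.794, -0.0]
force: [-1.2, 1.6, 9.0]
finger_gap: 0.667
```

```bash
python3 -m handwheel '[{"offset":[0,0,0],"turn":0,"claw":1},{"offset":[0,0,0],"turn":0,"claw":1}]'
python3 -m handwheel '[{"offset":[0,0,0.01],"turn":0,"claw":1},{"offset":[0,0,0.02],"turn":0,"claw":1},{"offset":[0,0,0.03],"turn":0,"claw":1},{"offset":[0,0,0.04],"turn":0,"claw":1},{"offset":[0,0,0.04],"turn":0,"claw":1},{"offset":[0,0,0],"turn":0,"claw":1},{"offset":[0,0,0],"turn":0,"claw":1}]'
python3 - <<'E'
from h import *
shot('w6');im=cv2.imread('pics/w6.png')
cv2.imwrite('pics/s6.png',im)
E
```

```text
time_s: 17.08
position: [0.4189, -0.3733, 0.1822]
eef_rot: [0.003, 0.608, 0.794, -0.0]
force: [-0.3, 2.4, 8.6]
finger_gap: 0.669
time_s: 17.67
position: [0.4187, -0.3733, 0.3244]
eef_rot: [0.005, 0.609, 0.793, -0.001]
force: [-0.1, -0.2, -1.3]
finger_gap: 0.662
```

View pics/s6.png

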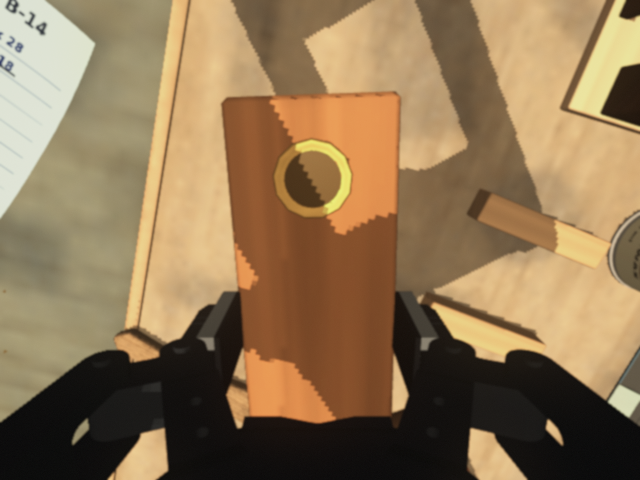

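w6 shows panel B held, pull end at the top (223,102)–(400,94) with its pull at (313,178), and the bearers ahead to the right.

```bash
python3 -m handwheel '[{"offset":[0.0314,-0.0017,0],"turn":-4.4,"claw":1},{"offset":[0.0314,-0.0017,0],"turn":-4.4,"claw":1},{"offset":[0.0314,-0.0017,0],"turn":-4.4,"claw":1},{"offset":[0.0314,-0.0017,0],"turn":-4.4,"claw":1},{"offset":[0.0314,-0.0015,0],"turn":-4.4,"claw":1},{"offset":[0,0,-0.03],"turn":0,"claw":1},{"offset":[0,0,-0.04],"turn":0,"claw":1},{"offset":[0,0,-0.03],"turn":0,"claw":1},{"offset":[0,0,0],"turn":0,"claw":1},{"offset":[0,0,0],"turn":0,"claw":1}]'
for i in 1 2 3; do python3 -m handwheel '[{"offset":[0,0,-0.003],"turn":0,"claw":1},{"offset":[0,0,-0.001],"turn":0,"claw":1},{"offset":[0,0,0],"turn":0,"claw":1}]' | egrep 'pos|force'; done
```

```text
time_s: 18.55
position: [0.573, -0.3793, 0.2146]
eef_rot: [-0.004, 0.749, 0.663, -0.001]
force: [-0.7, -1.1, -0.1]
finger_gap: 0.66
position: [0.5754, -0.3813, 0.2176]
force: [-0.8, 0.2, -0.6]
position: [0.5746, -0.3806, 0.2112]
force: [-0.5, -1.1, -2.3]
position: [0.5744, -0.3804, 0.2062]
force: [-0.1, -0.2, -0.8]
```

```bash
for i in 1 2 3; do python3 -m handwheel '[{"offset":[0,0,-0.001],"turn":0,"claw":1},{"offset":[0,0,-0.001],"turn":0,"claw":1},{"offset":[0,0,0],"turn":0,"claw":1}]' | egrep 'pos|force'; done
```

```text
position: [0.5746, -0.3805, 0.2045]
force: [-0.2, -0.5, -1.1]
position: [0.5747, -0.3806, 0.2041]
force: [-4.1, 2.3, 7.2]
position: [0.5748, -0.3806, 0.2039]
force: [-9.9, 8.2, 20.7]
```

```bash
python3 -m handwheel '[{"offset":[0,0,0.003],"turn":0,"claw":1},{"offset":[0,0,0],"turn":0,"claw":1}]' | egrep 'pos|force'
python3 -m handwheel '[{"offset":[0,0,0],"turn":0,"claw":0.25},{"offset":[0,0,0],"turn":0,"claw":0.15},{"offset":[0,0,0],"turn":0,"claw":0},{"offset":[0,0,0.002],"turn":0,"claw":0},{"offset":[0,0,0.03],"turn":0,"claw":0},{"offset":[0,0,0.04],"turn":0,"claw":0},{"offset":[0,0,0.04],"turn":0,"claw":0},{"offset":[0,0,0.04],"turn":0,"claw":0},{"offset":[0,0,0.04],"turn":0,"claw":0},{"offset":[0,0.02,0.02],"turn":0,"claw":0},{"offset":[0,0,0],"turn":0,"claw":0},{"offset":[0,0,0],"turn":0,"claw":0}]' | egrep 'time|pos|force'
python3 - <<'E'
from h import *
shot('w7');im=cv2.imread('pics/w7.png')
E
```

```text
position: [0.575, -0.3808, 0.2049]
force: [0.1, 0.5, -0.4]
time_s: 21.22
position: [0.5751, -0.3601, 0.4185]
force: [-0.4, 0.7, -1.0]
```

View pics/w7.png

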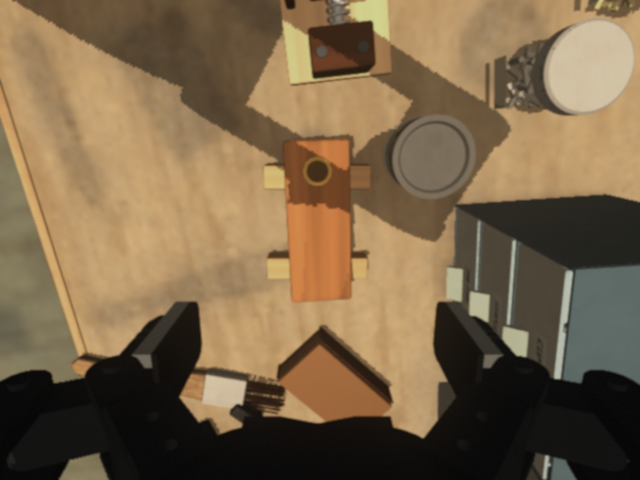

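Panel B lies across both bearers, centred on them: its rows 140–300 sit about the bearers at 177 and 265, and its columns 285–350 within 264–370. Next I'll take a cradle shot on the way back to panel 1.

```bash
python3 -m handwheel '[{"offset":[-0.002,0.037,0],"turn":0,"claw":0},{"offset":[-0.002,0.037,0],"turn":0,"claw":0},{"offset":[-0.002,0.037,0],"turn":0,"claw":0},{"offset":[-0.002,0.037,0],"turn":0,"claw":0},{"offset":[-0.002,0.037,0],"turn":0,"claw":0},{"offset":[-0.002,0.037,0],"turn":0,"claw":0},{"offset":[-0.002,0.037,-0.02],"turn":0,"claw":0},{"offset":[0,0,0],"turn":0,"claw":0},{"offset":[0,0,0],"turn":0,"claw":0},{"offset":[0,0,0],"turn":0,"claw":0}]' | grep pos
python3 - <<'E'
from h import *
shot('w8');C=load('w8');im=cv2.imread('pics/w8.png')
u,v=proj(C,[.6138,-.1203,.026]);print(u,v)
x0,y0=int(max(0,min(u-150,340))),int(max(0,min(v-190,90)));print(x0,y0)
cv2.imwrite('pics/c8.png',cv2.resize(im[y0:y0+390,x0:x0+300],None,fx=1.53,fy=1.53,interpolation=2))
E
```

```text
position: [0.5604, -0.1022, 0.394]
379.6996520675028 222.07054667033302
229 32
```

View pics/c8.png

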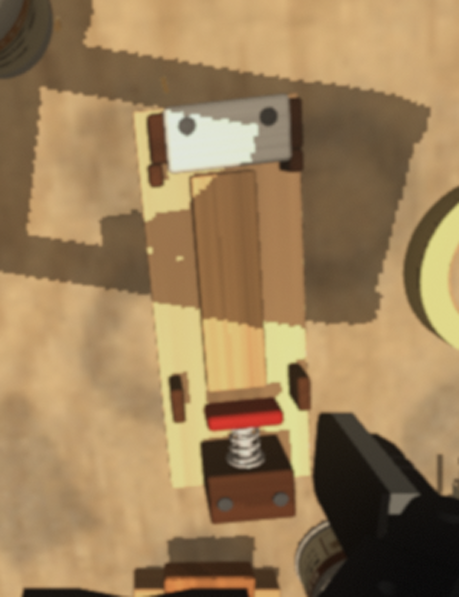

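c8 shows the lip's inner edge at crop (167,172)–(290,160), the pad's inner top edge at (208,416)–(281,410), and the bed sides at (191,178)–(208,392) and (255,170)–(266,388).

Run:
```python
from h import *
b=load('w8');L=lambda p:(229+p[0]/1.53,32+p[1]/1.53)
l1,l2=[at(b,L(p),.054) for p in((167,172),(290,160))]
p1,p2=[at(b,L(p),.052) for p in((208,416),(281,410))]
e=[at(b,L(p),.026) for p in((191,178),(208,392),(255,170),(266,388))]
lm,pm=(l1+l2)/2,(p1+p2)/2;d=pm-lm;q=(e[1]+e[3]-e[0]-e[2])
print(lm.round(4),pm.round(4),np.linalg.norm(l1-l2),np.linalg.norm(p1-p2),"span",np.linalg.norm(d),"yaw",np.degrees(np.arctan2(d[1],d[0])),"bed",np.degrees(np.arctan2(q[1],q[0])),"lip perp",np.degrees(np.arctan2(*(l2-l1)[[1,0]])),"pad perp",np.degrees(np.arctan2(*(p2-p1)[[1,0]])))
print("bed mid",np.mean(e,0)); u=d[:2]/np.linalg.norm(d[:2]);print(lm[:2]+.07*u,pm[:2]-.066*u)
# two-view height checks (w2 & w8)
a=load('w2');M=lambda p:(370+p[0]/2.05,p[1]/2.05)
for n,x,y in(("lip1",(97,137),(167,172)),("lip2",(247,68),(290,160)),("pad1",(220,447),(208,416)),("pad2",(318,410),(281,410)),("bed",(197,415),(208,392))): r=tri([ray(a,M(x)),ray(b,L(y))]);print(n,r[0].round(4),np.round(r[1],4)[0])
```

```text
[ 0.614  -0.0492  0.054 ] [ 0.6126 -0.1853  0.052 ] 0.0615846125871862 0.04117156124367963 span 0.1361345943065079 yaw -90.58714889911083 bed -90.8767450587675 lip perp -1.5081828855802393 pad perp -1.7565750005581673
bed mid [ 0.61380633 -0.11823771  0.026     ]
[ 0.61327566 -0.11920256] [ 0.61327443 -0.11932246]
lip1 [ 0.5832 -0.0487  0.0588] 0.0005
lip2 [ 0.6441 -0.0496  0.0561] 0.0003
pad1 [ 0.5928 -0.1883  0.046 ] 0.0008
pad2 [ 0.6337 -0.187   0.0523] 0.0012
bed [ 0.5944 -0.1788  0.028 ] 0.0017
```

The seat is at (0.6134, −0.1194), seen consistently from lip and pad, with its axis at −91° yaw. The two-view heights of lip and pad agree with the text. Now I'll go back and pick up panel 1.

```bash
python3 -m handwheel '[{"offset":[-0.0101,0.028,0.025],"turn":2.25,"claw":0},{"offset":[-0.0101,0.0392,0],"turn":2.25,"claw":0},{"offset":[-0.0101,0.0392,0],"turn":2.25,"claw":0},{"offset":[-0.0101,0.0392,0],"turn":2.25,"claw":0},{"offset":[-0.0101,0.0392,0],"turn":2.25,"claw":0},{"offset":[-0.0101,0.0392,0],"turn":2.25,"claw":0},{"offset":[-0.0101,0.0392,0],"turn":2.25,"claw":0},{"offset":[-0.0101,0.0392,0],"turn":2.25,"claw":0},{"offset":[-0.0101,0.0392,0],"turn":2.25,"claw":0},{"offset":[-0.0101,0.0392,0],"turn":2.25,"claw":0},{"offset":[-0.0101,0.0392,0],"turn":2.25,"claw":0},{"offset":[0,0,0],"turn":0,"claw":0}]'
python3 -m handwheel '[{"offset":[0,0,0],"turn":0,"claw":0},{"offset":[0,0,0],"turn":0,"claw":0}]'
```

```text
time_s: 23.15
position: [0.4484, 0.3226, 0.421]
eef_rot: [-0.001, 0.587, 0.809, 0.001]
force: [0.3, 0.0, 0.9]
finger_gap: 0.998
time_s: 23.32
position: [0.4504, 0.3173, 0.4208]
eef_rot: [0.0, 0.59, 0.807, -0.0]
force: [0.2, -0.7, 0.5]
finger_gap: 1.001
```

```bash
python3 -m handwheel '[{"offset":[-0.001,0,-0.04],"turn":0,"claw":0},{"offset":[0,0,-0.04],"turn":0,"claw":0},{"offset":[0,0,-0.04],"turn":0,"claw":0},{"offset":[0,0,-0.04],"turn":0,"claw":0},{"offset":[0,0,-0.025],"turn":0,"claw":0},{"offset":[0,0,-0.011],"turn":0,"claw":0},{"offset":[0,0,0],"turn":0,"claw":0},{"offset":[0,0,0],"turn":0,"claw":0}]' | grep pos
python3 -m handwheel '[{"offset":[0,0,0],"turn":0,"claw":0.6},{"offset":[0,0,0],"turn":0,"claw":1},{"offset":[0,0,0],"turn":0,"claw":1},{"offset":[0,0,0],"turn":0,"claw":1},{"offset":[0,0,0],"turn":0,"claw":1},{"offset":[0,0,0],"turn":0,"claw":1}]' 30
python3 -m handwheel '[{"offset":[0,0,0.01],"turn":0,"claw":1},{"offset":[0,0,0.035],"turn":0,"claw":1},{"offset":[0,0,0.04],"turn":0,"claw":1},{"offset":[0,0,0.04],"turn":0,"claw":1},{"offset":[0,0,0.04],"turn":0,"claw":1},{"offset":[0,0,0.03],"turn":0,"claw":1}]'
```

```text
position: [0.4496, 0.3172, 0.2259]
time_s: 24.48
position: [0.4497, 0.3186, 0.2278]
eef_rot: [0.001, 0.589, 0.808, 0.002]
force: [-0.4, -1.2, 5.7]
finger_gap: 0.669
time_s: 24.98
position: [0.4483, 0.3182, 0.4257]
eef_rot: [0.001, 0.589, 0.808, 0.002]
force: [1.1, 0.1, -0.2]
finger_gap: 0.666
```

```bash
python3 -m handwheel '[{"offset":[0,-0.0395,0],"turn":0,"claw":1},{"offset":[0,-0.0395,0],"turn":0,"claw":1},{"offset":[0,-0.0395,0],"turn":0,"claw":1},{"offset":[0,-0.0395,0],"turn":0,"claw":1},{"offset":[0,-0.0395,0],"turn":0,"claw":1},{"offset":[0,-0.0395,0],"turn":0,"claw":1},{"offset":[0,-0.0395,0],"turn":0,"claw":1},{"offset":[0,-0.0395,0],"turn":0,"claw":1},{"offset":[0.033,-0.0217,0],"turn":-3.76,"claw":1},{"offset":[0.033,-0.0217,0],"turn":-3.76,"claw":1},{"offset":[0.033,-0.0217,0],"turn":-3.76,"claw":1},{"offset":[0.033,-0.0217,0],"turn":-3.76,"claw":1}]' | grep pos
python3 -m handwheel '[{"offset":[0.033,-0.0217,0],"turn":-3.76,"claw":1},{"offset":[0,0,-0.04],"turn":0,"claw":1},{"offset":[0,0,-0.04],"turn":0,"claw":1},{"offset":[0,0,-0.04],"turn":0,"claw":1},{"offset":[0,0,-0.035],"turn":0,"claw":1},{"offset":[0,0,0],"turn":0,"claw":1},{"offset":[0,0,0],"turn":0,"claw":1}]'
python3 -c "
from h import *
shot('w9')"
```

```text
position: [0.5815, -0.0862, 0.4217]
time_s: 26.57
position: [0.6126, -0.1061, 0.2639]
eef_rot: [-0.002, 0.713, 0.701, -0.001]
force: [-0.4, -0.1, -1.3]
finger_gap: 0.67
```

View pics/w9.png

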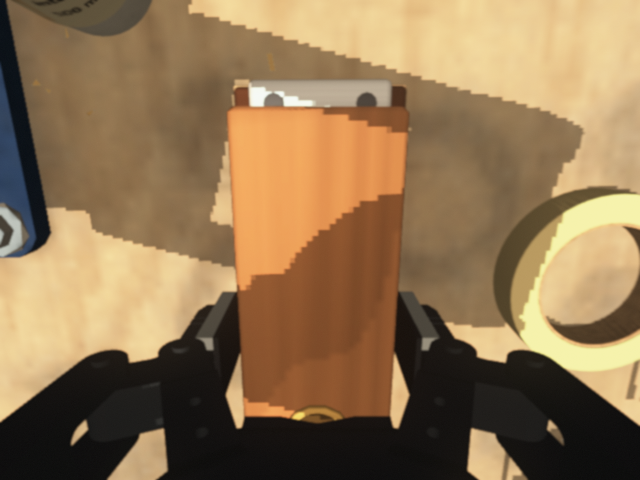

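w9 shows the panel level and square over the cradle, with end corners (229,108) and (408,108). It is over the lip, whose outer edge runs (249,82)–(392,80), and about 1 mm to the left. I'll reduce the grip to 20 N and press the end down on the lip so the panel pivots in the grip, sprung end low.

```bash
python3 -m handwheel '[{"offset":[0.001,0,-0.015],"turn":0,"claw":1},{"offset":[0,0,-0.01],"turn":0,"claw":1},{"offset":[0,0,0],"turn":0,"claw":1},{"offset":[0,0,0],"turn":0,"claw":1}]' 20
for i in 1 2 3 4; do python3 -m handwheel '[{"offset":[0,0,-0.0015],"turn":0,"claw":1},{"offset":[0,0,-0.0015],"turn":0,"claw":1},{"offset":[0,0,0],"turn":0,"claw":1}]' 20| egrep 'pos|force|gap'; done
```

```text
time_s: 26.95
position: [0.615, -0.1065, 0.2417]
eef_rot: [0.001, 0.713, 0.701, 0.0]
force: [0.5, 0.1, -1.4]
finger_gap: 0.668
position: [0.6147, -0.1065, 0.2376]
force: [-0.1, 0.5, -1.6]
finger_gap: 0.667
position: [0.6144, -0.1064, 0.2336]
force: [0.5, 0.4, -1.5]
finger_gap: 0.67
position: [0.6146, -0.1066, 0.2311]
force: [-1.8, -0.4, 2.4]
finger_gap: 0.668
position: [0.6148, -0.1069, 0.2284]
force: [0.2, -2.6, 5.1]
finger_gap: 0.669
```

```bash
for i in 1 2 ; do python3 -m handwheel '[{"offset":[0,0,-0.002],"turn":0,"claw":1},{"offset":[0,0,-0.002],"turn":0,"claw":1},{"offset":[0,0,0],"turn":0,"claw":1}]' 20| egrep 'time|pos|force|gap'; done
python3 - <<'E'
from h import *
shot('w10');C=load('w10');im=cv2.imread('pics/w10.png').astype(int)
# far (lip) end top edge of the panel: first strong grey->orange row in columns
rb=im[:,:,2]-im[:,:,0]
rows=[(x,int(np.where((rb[30:300,x]>70)&(im[30:300,x,2]>100))[0][0]+30)) for x in range(250,400,15)];print(rows)
v=np.median([r for _,r in rows])
for z in np.arange(.060,.09,.004): p=at(C,(318,v),z);print(z.round(3),p.round(4))
r=[x for x in range(150,500) if rb[int(v)+12,x]>60];print(r[0],r[-1])
E
```

```text
time_s: 28.2
position: [0.6149, -0.107, 0.2243]
force: [-0.2, -4.3, 4.4]
finger_gap: 0.67
time_s: 28.45
position: [0.6148, -0.1069, 0.2201]
force: [1.1, -5.1, 4.2]
finger_gap: 0.67
[(250, 30), (265, 103), (280, 103), (295, 106), (310, 30), (325, 30), (340, 30), (355, 30), (370, 30), (385, 30)]
0.06 [ 0.6178 -0.0112  0.06  ]
0.064 [ 0.6178 -0.0121  0.064 ]
0.068 [ 0.6177 -0.013   0.068 ]
0.072 [ 0.6177 -0.0138  0.072 ]
0.076 [ 0.6177 -0.0147  0.076 ]
0.08 [ 0.6176 -0.0156  0.08  ]
0.084 [ 0.6176 -0.0165  0.084 ]
0.088 [ 0.6176 -0.0174  0.088 ]
150 499
```

View pics/w10.png

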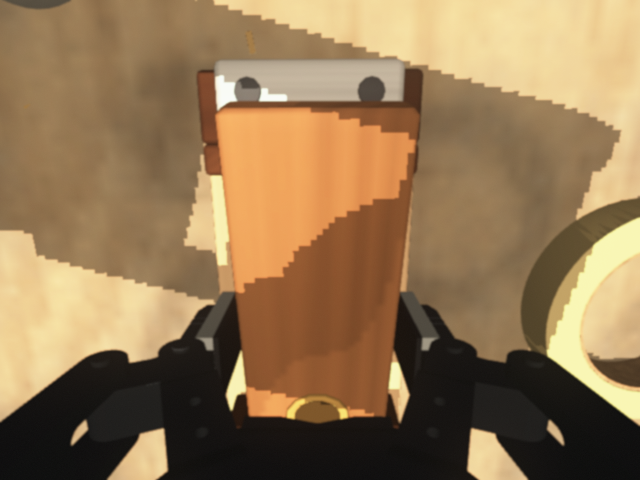

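w10 shows the lip end still up on the lip at (217,108)–(420,106). It is 203 px wide now against 179 before, so it is about 15 mm nearer the camera and the tilt is about 0.2 rad. The panel is 2 mm too far right. I'll correct that and push into the spring.

```bash
python3 -m handwheel '[{"offset":[-0.002,0,0.002],"turn":0,"claw":1},{"offset":[0,-0.003,0],"turn":0,"claw":1},{"offset":[0,-0.004,0],"turn":0,"claw":1},{"offset":[0,0,0],"turn":0,"claw":1}]' 40
python3 -m handwheel '[{"offset":[0,-0.004,0],"turn":0,"claw":1},{"offset":[0,-0.004,0],"turn":0,"claw":1},{"offset":[0,0,0],"turn":0,"claw":1}]' 40
python3 -m handwheel '[{"offset":[0,-0.004,0],"turn":0,"claw":1},{"offset":[0,-0.003,0],"turn":0,"claw":1},{"offset":[0,0,0],"turn":0,"claw":1},{"offset":[0,0,0],"turn":0,"claw":1}]' 40
python3 -c "
from h import *
shot('w11')"
```

```text
time_s: 28.83
position: [0.6121, -0.1134, 0.2212]
eef_rot: [-0.001, 0.713, 0.701, -0.0]
force: [-1.0, 1.7, -0.5]
finger_gap: 0.664
time_s: 29.08
position: [0.6121, -0.1215, 0.2213]
eef_rot: [-0.001, 0.714, 0.701, -0.0]
force: [-2.2, 5.0, -1.0]
finger_gap: 0.67
time_s: 29.42
position: [0.6121, -0.1278, 0.2213]
eef_rot: [-0.001, 0.713, 0.701, 0.0]
force: [-1.3, 7.4, -1.2]
finger_gap: 0.667
```

View pics/w11.png

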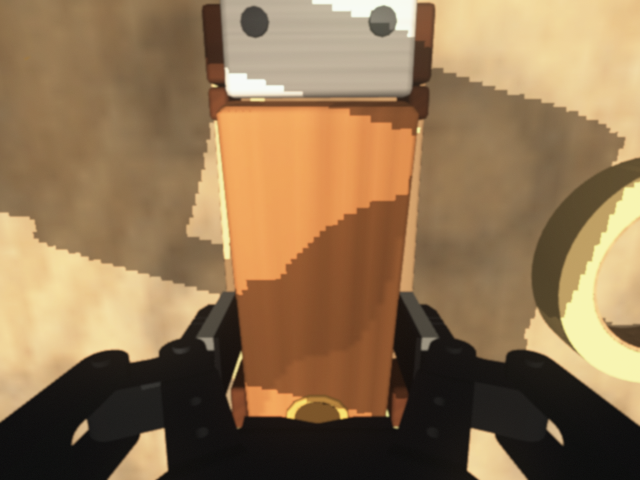

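w11 shows the panel's end now clear of the lip: its far top edge is at row 107, below the lip edge at row 98, and it is laterally centred. The spring pushes back with 7.4 N, about 16 mm. Next I'll push 1.5 mm more and lower.

```bash
python3 -m handwheel '[{"offset":[0.0005,-0.0015,0],"turn":0,"claw":1},{"offset":[0,0,-0.003],"turn":0,"claw":1},{"offset":[0,0,-0.003],"turn":0,"claw":1},{"offset":[0,0,0],"turn":0,"claw":1}]' 40
for i in 1 2; do python3 -m handwheel '[{"offset":[0,0,-0.002],"turn":0,"claw":1},{"offset":[0,0,-0.002],"turn":0,"claw":1},{"offset":[0,0,0],"turn":0,"claw":1}]' | egrep 'pos|force|gap'; done
```

```text
time_s: 29.8
position: [0.6132, -0.1291, 0.2158]
eef_rot: [-0.001, 0.713, 0.701, 0.001]
force: [-0.7, 8.1, 3.7]
finger_gap: 0.666
position: [0.6135, -0.1291, 0.2123]
force: [-0.2, 8.8, 2.7]
finger_gap: 0.666
position: [0.6137, -0.1287, 0.2092]
force: [-1.7, 11.3, 9.2]
finger_gap: 0.663
```

```bash
for i in 1 2; do python3 -m handwheel '[{"offset":[0,0,-0.0015],"turn":0,"claw":1},{"offset":[0,0,-0.0015],"turn":0,"claw":1},{"offset":[0,0,0],"turn":0,"claw":1}]' | egrep 'time|pos|force|gap'; done
python3 -c "
from h import *
shot('w12')"
```

```text
time_s: 30.55
position: [0.6138, -0.1284, 0.2065]
force: [-3.3, 14.8, 10.9]
finger_gap: 0.667
time_s: 30.8
position: [0.6137, -0.1282, 0.2033]
force: [-2.4, 14.3, 9.8]
finger_gap: 0.664
```

View pics/w12.png

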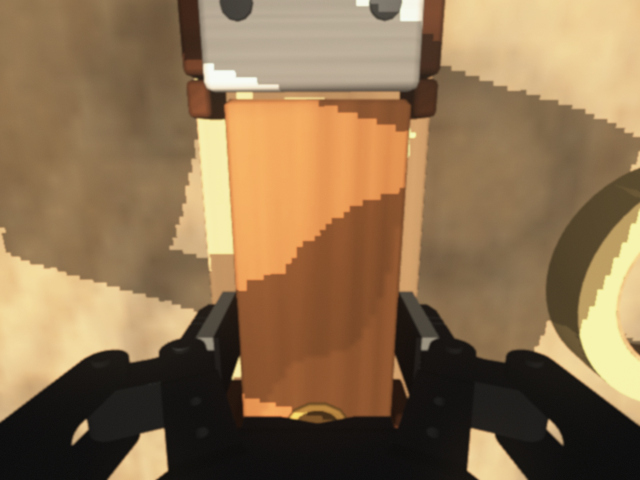

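w12 shows the lip end now below the lip, with its end edge at (226,100)–(411,100). That is 185 px against 179 when level, so it is still about 3 mm up. I'll lower further.

```bash
for i in 1 2 3; do python3 -m handwheel '[{"offset":[0,0,-0.001],"turn":0,"claw":1},{"offset":[0,0,-0.001],"turn":0,"claw":1},{"offset":[0,0,0],"turn":0,"claw":1}]' | egrep 'time|pos|force|gap'; done
python3 - <<'E'
from h import *
shot('w13');im=cv2.imread('pics/w13.png').astype(int)
for y in (104,110,116,130):print(y,[ (x,im[y,x].tolist()) for x in (200,215,222,226,230,234,400,405,410,415,420)])
E
```

```text
time_s: 31.1
position: [0.6138, -0.1281, 0.2024]
force: [-8.5, 16.1, 18.5]
finger_gap: 0.662
time_s: 31.35
position: [0.6139, -0.1281, 0.2022]
force: [-15.9, 18.0, 33.3]
finger_gap: 0.663
time_s: 31.6
position: [0.614, -0.1283, 0.2018]
force: [-22.0, 18.4, 44.5]
finger_gap: 0.67
104 [(200, [51, 83, 143]), (215, [26, 38, 54]), (222, [28, 42, 59]), (226, [82, 142, 220]), (230, [93, 163, 237]), (234, [97, 167, 240]), (400, [50, 85, 136]), (405, [49, 84, 136]), (410, [31, 51, 81]), (415, [27, 41, 64]), (420, [31, 48, 78])]
110 [(200, [51, 83, 144]), (215, [28, 40, 56]), (222, [27, 41, 58]), (226, [80, 141, 218]), (230, [96, 168, 240]), (234, [98, 171, 242]), (400, [48, 84, 136]), (405, [47, 83, 135]), (410, [27, 45, 71]), (415, [28, 41, 65]), (420, [31, 49, 80])]
116 [(200, [37, 59, 90]), (215, [26, 40, 57]), (222, [29, 44, 62]), (226, [78, 138, 215]), (230, [98, 172, 243]), (234, [101, 176, 245]), (400, [48, 84, 136]), (405, [48, 84, 135]), (410, [25, 41, 64]), (415, [23, 34, 52]), (420, [30, 48, 70])]
130 [(200, [177, 239, 247]), (215, [175, 238, 247]), (222, [176, 239, 247]), (226, [97, 158, 210]), (230, [99, 171, 243]), (234, [102, 178, 246]), (400, [62, 113, 183]), (405, [60, 107, 173]), (410, [150, 218, 233]), (415, [114, 169, 215]), (420, [109, 162, 211])]
```

It has bottomed at z 0.202: the end width of about 183 px fits a level panel that slid up about 2 mm in the grip. Next I'll ease the load and let the spring carry it under the lip.

```bash
python3 -m handwheel '[{"offset":[0,0,0.004],"turn":0,"claw":1},{"offset":[0,0.003,0],"turn":0,"claw":1},{"offset":[0,0.003,0],"turn":0,"claw":1},{"offset":[0,0,0],"turn":0,"claw":1}]'
python3 -m handwheel '[{"offset":[0,0.003,0],"turn":0,"claw":1},{"offset":[0,0.002,0],"turn":0,"claw":1},{"offset":[0,0,0],"turn":0,"claw":1},{"offset":[0,0,0],"turn":0,"claw":1}]'
```

```text
time_s: 31.98
position: [0.6137, -0.1243, 0.202]
eef_rot: [0.001, 0.713, 0.701, 0.0]
force: [-3.5, 1.3, 9.8]
finger_gap: 0.67
time_s: 32.32
position: [0.6138, -0.1208, 0.202]
eef_rot: [0.002, 0.714, 0.701, -0.0]
force: [-3.2, -5.8, 7.6]
finger_gap: 0.662
```

```bash
python3 -m handwheel '[{"offset":[0,0,0],"turn":0,"claw":0.28},{"offset":[0,0,0],"turn":0,"claw":0.2},{"offset":[0,0,0],"turn":0,"claw":0.1},{"offset":[0,0,0.002],"turn":0,"claw":0},{"offset":[0,0,0.02],"turn":0,"claw":0},{"offset":[0,0,0.04],"turn":0,"claw":0},{"offset":[0,0,0.04],"turn":0,"claw":0},{"offset":[0,0.02,0.03],"turn":0,"claw":0},{"offset":[-0.03,0.02,0],"turn":0,"claw":0},{"offset":[0,0,0],"turn":0,"claw":0},{"offset":[0,0,0],"turn":0,"claw":0}]'
python3 - <<'E'
from h import *
shot('w14');C=load('w14');im=cv2.imread('pics/w14.png')
u,v=proj(C,[.6134,-.1194,.044]);x0,y0=int(max(0,min(u-150,340))),int(max(0,min(v-190,90)));print(u,v,x0,y0)
cv2.imwrite('pics/c14.png',cv2.resize(im[y0:y0+390,x0:x0+300],None,fx=1.53,fy=1.53,interpolation=2))
E
```

```text
time_s: 33.23
position: [0.582, -0.0778, 0.3321]
eef_rot: [-0.0, 0.713, 0.701, -0.0]
force: [-0.2, 0.6, -0.6]
finger_gap: 0.999
361.1411680682116 288.273410404954 211 90
```

View pics/c14.png

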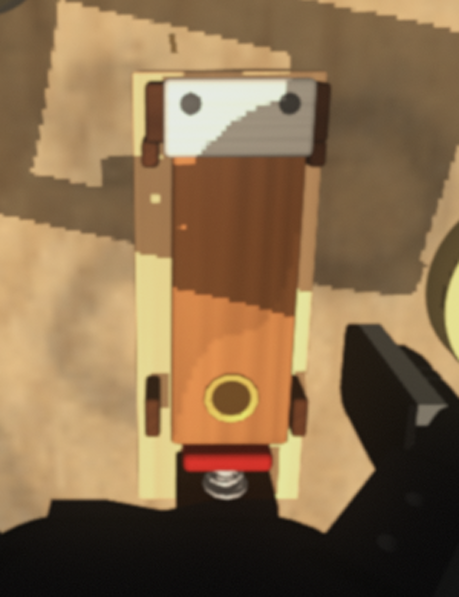

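c14 shows the panel's far end under the aluminium lip, between the cheeks, with its pull at crop (231,398). Its near end, at row 443, is against the red pad. I'll check the numbers.

Run:
```python
from h import *
C=load('w14');L=lambda p:(211+p[0]/1.53,90+p[1]/1.53)
w=np.array([.6134,-.1194]);a=np.radians(-91);u=np.array([np.cos(a),np.sin(a)]);n=np.array([-u[1],u[0]])
for nm,p,z in(("pull",(231,398),.045),("end l",(172,443),.044),("end r",(287,442),.044),("lip-side l",(173,158),.044),("lip-side r",(306,158),.044),("pad top-in",(183,455),.052),("pad r",(271,455),.052),("lip l",(165,157),.054),("lip r",(314,157),.054)):
    x=at(C,L(p),z)[:2]-w;print(nm,"seat x,y mm",(x@u*1e3).round(1),(x@n*1e3).round(1))
```

```text
pull seat x,y mm 48.7 2.0
end l seat x,y mm 74.5 -26.3
end r seat x,y mm 73.9 30.7
lip-side l seat x,y mm -67.6 -26.6
lip-side r seat x,y mm -67.6 30.9
pad top-in seat x,y mm 75.6 -21.1
pad r seat x,y mm 75.5 21.5
lip l seat x,y mm -69.6 -30.2
lip r seat x,y mm -69.6 31.7
```

The panel is seated: pull at seat x +48.7 mm, end at about +74.5 mm, widths equal at both ends, 2 mm off laterally but within the cheeks. As a bedding check I'll press lightly near the lip end and read the contact height, which should be about 0.2175.

```bash
python3 -m handwheel '[{"offset":[0.032,0.003,0],"turn":0,"claw":1},{"offset":[0,0,-0.035],"turn":0,"claw":1},{"offset":[0,0,-0.035],"turn":0,"claw":1},{"offset":[0,0,-0.025],"turn":0,"claw":1},{"offset":[0,0,0],"turn":0,"claw":1},{"offset":[0,0,0],"turn":0,"claw":1},{"offset":[0,0,-0.01],"turn":0,"claw":1},{"offset":[0,0,-0.003],"turn":0,"claw":1},{"offset":[0,0,0],"turn":0,"claw":1},{"offset":[0,0,0],"turn":0,"claw":1}]'
for i in 1 2 3 4 5; do python3 -m handwheel '[{"offset":[0,0,-0.0012],"turn":0,"claw":1},{"offset":[0,0,0],"turn":0,"claw":1},{"offset":[0,0,0],"turn":0,"claw":1}]' | egrep 'pos|force'; done
```

```text
time_s: 34.12
position: [0.6155, -0.0761, 0.2252]
eef_rot: [0.001, 0.713, 0.701, 0.0]
force: [0.9, 0.4, -0.6]
finger_gap: 0.0
position: [0.6152, -0.076, 0.2233]
force: [-0.2, 0.4, -0.5]
position: [0.615, -0.0759, 0.2215]
force: [-0.8, 0.2, 0.5]
position: [0.615, -0.0759, 0.2202]
force: [0.5, 0.5, -0.5]
position: [0.615, -0.076, 0.2191]
force: [-0.2, -0.2, 0.1]
position: [0.615, -0.0759, 0.2179]
force: [0.1, -0.4, -0.7]
```

```bash
for i in 1 2 3; do python3 -m handwheel '[{"offset":[0,0,-0.0007],"turn":0,"claw":1},{"offset":[0,0,0],"turn":0,"claw":1},{"offset":[0,0,0],"turn":0,"claw":1}]' | egrep 'pos|force'; done
```

```text
position: [0.6151, -0.076, 0.2175]
force: [-1.0, 0.7, 2.7]
position: [0.6152, -0.076, 0.2175]
force: [-3.3, 0.0, 8.9]
position: [0.6152, -0.0759, 0.2174]
force: [-7.2, 2.1, 13.4]
```

Firm contact came at 0.2175 as predicted with no sinking, so the lip end is bedded. I'll retreat and take a final look at both panels.

```bash
python3 -m handwheel '[{"offset":[0,0,0.005],"turn":0,"claw":1},{"offset":[0,0,0.03],"turn":0,"claw":1},{"offset":[0,0,0.04],"turn":0,"claw":1},{"offset":[0,0,0.04],"turn":0,"claw":1},{"offset":[-0.02,-0.02,0.04],"turn":0,"claw":1},{"offset":[-0.03,-0.025,0.04],"turn":0,"claw":1},{"offset":[-0.03,-0.025,0.02],"turn":0,"claw":1},{"offset":[0,-0.03,0],"turn":0,"claw":1},{"offset":[0,-0.03,0],"turn":0,"claw":1},{"offset":[0,0,0],"turn":0,"claw":1},{"offset":[0,0,0],"turn":0,"claw":1}]'
python3 -c "
from h import *
shot('w15')"
```

```text
time_s: 37.03
position: [0.5468, -0.1968, 0.4137]
eef_rot: [0.0, 0.714, 0.7, 0.0]
force: [0.3, 0.8, -0.3]
finger_gap: -0.0
```

View pics/w15.png

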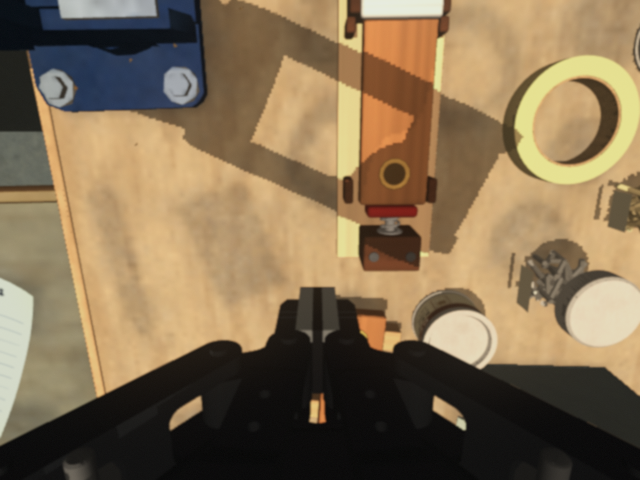

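The final picture shows the flat panel still clipped in, with its end under the lip at the top, its pull at (394,174) and the red pad against it at (391,211). The other panel is still on the bearers, partly hidden by the gripper at (370,325), and the tool is touching nothing. I'll hand in now.

```bash
python3 -c "
from bench import job
print(job.finish_job())"
```

```text
the job is handed in; nothing more can be done
None
```

The job is done and handed in at about 37 s. Panel 1 tested flat and is clipped into the routing cradle; panel 2, taken as the twisted one, lies across the middle of the bearers. Both have their pulls upwards.

- **Rocking test:** I laid panel 1 on the granite plate, let go of it and pressed both corners away from the pull. Both stopped at the same height (tool z about 0.2415). Its end edge stayed put to within 0.3°, where I would expect about 2° from a twisted panel. Panel 2 was not tested.
- **Bearers:** The picture taken after letting go shows panel 2 centred on both bearers. In the final picture the gripper partly hides it.
- **Cradle:** Panel 1's far end is under the lip and its pull end is against the red stop, with the pull at 48.7 mm from the seat (48 expected). Pressed near the lip end, it met firm contact at exactly the predicted height with no sinking.

**Checks that were less than ideal:**
- The force reading is noisy (about ±1 N), so the flat verdict rests on the heights and pictures. I pressed up to about 8 N (left) and 13 N (right), above the 1 to 5 N stated.
- While bedding panel 1, the vertical push briefly reached about 45 N through the held panel, within the 120 N wrist limit.
- Panel 1 sits about 1 to 2 mm off centre sideways, within the cheeks.
- I viewed 19 pictures, well over the budget of 10.

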